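# Centre the egg cup on its stand

## Task

The boiled egg in its wobbly egg cup has been set down at the very edge of the small raised wooden stand. With light pushes of the fingertips against the cup's foot, nudge the egg cup to the middle of the stand, so that its foot stands wholly inside the pale inlaid ring, and then take the hand away. Do not grip, lift or tip the cup, do not touch the egg, do not shift the stand, and leave the other things on the worktop where they are.

Things in the scene. Friction and masses are not known exactly. Their poses are not given: they have to be found in the camera images.
- stand: Round dark wooden stand, loose, weighted (0.9 kg). Flat top disc 136 mm in diameter, its upper face 60 mm above the worktop, no rim; stem 40 mm, foot 100 mm in diameter. A pale ring, 74 mm inner and 79 mm outer diameter, is inlaid flush and concentric in the top. Origin: centre of the underside, on the worktop; z up. Its yaw has no meaning.
- egg_cup: White egg cup with a saucer-like foot (about 0.1 kg), 30 mm high, on the stand's top near its edge. Widest at the foot: 60 mm diameter from 2.5 to 8 mm up; waist 22 mm at 12 mm up; bowl 44 mm at the rim. Underside flat only within 30 mm diameter, bevelled outside, so it rocks: pushed low at the foot it slides (friction 1 to 2 N), pushed high it tips. Origin: centre of underside; z up its axis.
- egg: Brown egg, 36 mm in diameter and 44 mm long, sitting loose in the cup; its top is 57 mm above the cup's underside. Origin: its lower end, 13 mm above the cup's underside; z up along the egg.
- salt_pot: Wooden salt pot with lid, 92 mm in diameter, 70 mm high, on the worktop beside the stand; a bystander. Origin: centre of the underside.
- teaspoon: Metal teaspoon, 130 x 26 x 11 mm, lying on the worktop by the stand; a bystander. Origin: centre of the underside.
- mug: Two-tone mug with handle, 78 x 116 x 101 mm, to the left; a bystander. Origin: centre of the underside.
- garlic: Garlic bulb, 56 mm, to the left; a bystander. Origin: centre of the underside.
- pepper_mill: Turned wooden pepper mill, 58 mm in diameter, 150 mm high, to the right; a bystander. Origin: centre of the underside.
- tea_box: Carton, 68 x 136 x 69 mm, to the right; a bystander. Origin: centre of the underside.
Mind the look-alikes: they are no part of the job. Several things have the shape of the egg_cup; the one meant has the colours described above. Leave any green look-alike of the stand alone.

How it is judged:
At the end, for the whole second after the job is handed in: The egg cup stands upright and at rest on the stand with its foot wholly inside the ring (its centre within 7 mm of the stand's), the egg still upright in it, the stand upright (horizontal distance between egg_cup and stand below 0.007 m and z of egg_cup in the frame of stand between 0.057 and 0.063 m and angle between egg_cup's own z axis and vertical below 0.06 rad and angle between stand's own z axis and vertical below 0.05 rad and horizontal distance between egg and egg_cup below 0.008 m and z of egg in the frame of egg_cup below 0.018 m and angle between egg's own z axis and vertical below 0.35 rad and linear speed of each of egg_cup, stand below 0.01 m/s); the robot touches nothing.
It fails at once if the cup is lifted more than 12 mm off the stand's top, falls off it, or is tipped by more than 20 degrees (height (world z) of egg_cup above 0.072 m or height (world z) of egg_cup below 0.045 m or angle between egg_cup's own z axis and vertical above 0.35 rad).
It fails at once if the cup is gripped or pushed hard (over 10 N) (contact force between the fingers and egg_cup above 10 N).
It fails at once if the egg is touched by the robot (contact force between any of the fingers, the arm and egg above 0.3 N).
It fails at once if the stand is shifted by more than 15 mm (distance of stand from where it was at the start of the episode above 0.015 m).
It fails at once if a bystander is moved by more than 15 mm (distance of any of salt_pot, teaspoon, mug, garlic, pepper_mill, tea_box from where it was at the start of the episode above 0.015 m).
It also fails if it takes over 54 s, if anything falls off the work surface, if the arm or the gripper's body presses on something with over 40 N, if the wrist force passes 120 N, or if a joint passes its speed limit or range.

## Robot

A 6-joint arm with a two-finger parallel gripper is mounted at the origin on a cart in front of the work surface, level with it; the furniture and walls round the work are solid. World frame = base frame: x ahead of the robot, y to its left, z up, the work surface at z = 0. Lengths are in m, angles in rad, forces in N, time in s.
With the tool pointing down it reaches from about 0.275 to 0.875 m from the base axis. Payload 12.5 kg.
Tool frame: the origin (TCP) lies at the very end of the fingers, on their centre line; the grasp point (between the pads) lies 19 mm behind it; z points along the fingers, y is the line along which they close (so a half turn about z gives the same grasp; the last joint's range is limited). The gripper opens to 85 mm and grips with 20 to 120 N. Pads are 22 mm wide; open, the fingers measure 114 mm over their backs; the gripper's body (76 mm by 85 mm) begins 54 mm behind the grasp point. The pads swing forward as they close: fully open they stand 13 mm farther back than shut.
Start: joints at [-1.409, 0.351, 1.652, -0, 1.139, -0.085], TCP at [0.134, -0.533, 0.199] pointing down, gripper open.
Joint ranges: [-2.75, 2.75], [-0.79, 2.1], [0.01, 2.65], [-1.57, 4.71], [0.07, 3.14], [-2.87, 2.87]. Speed limits (rad/s): [2.22, 2.22, 2.79, 3.14, 3.14, 3.14].

## Interface

Orientations are given as a 3x3 rotation matrix whose columns are the frame's x, y, z axes.
In Python, from bench import manip gives the robot as it stands. Calls block until the motion is done:
- manip.move_ptp(position, orientation): joint-space move of the TCP to a pose.
- manip.move_l(position, attitude=None, max_speed=0.15): straight line of the TCP; attitude=None keeps the orientation; max_speed is the mean speed in m/s.
- manip.move_j(angles): joint-space move.
- manip.set_gripper(opening, effort=None): opening from 0.0 (shut) to 1.0 (fully open); effort is the grip in N (None keeps the last); returns when the fingers have stopped.
- manip.dwell(seconds).
- manip.inverse_kinematics(position, orientation): joint angles nearest the present ones, or None.
- manip.grab_frame(name): name is "scene" or "top" or "wrist"; returns (picture, depth): 400x640x3 uint8, red, green, blue; 400x640 float32, m along the optical axis (not along the pixel's ray), 0 where there is no reading.
- manip.get_calibration(name): a dict with "camera_matrix" (3x3 intrinsics, pixels), "R" (3x3) and "t" (3): a world point X has camera coordinates R X + t. Camera axes: x right, y down, z forward; pixel columns grow to the right and rows downward; lengths in m; the calibration is good to about 2 mm. The wrist camera is an equidistant fisheye: a pixel r from the principal point sees the ray r / f radians off the axis. A picture is of the moment at which its call begins: read the wrist's pose just before it. get_calibration takes no time and is no camera call; for the wrist camera it gives the pose at the moment of the call.
A pose or a line that the arm cannot do raises manip.Unreachable and nothing moves.
- manip.sign_off(): hands the job in; it is judged then, once.
Trained networks look in the newest picture that a camera, given by its name, has taken for a name from the list of things; names that differ only in an ending like _2 or _b are one class to them, and where a whole thing is asked for, a point or a joint stands for the part that bears it (a point fixed in the world has none). Each returns a list of dicts, best first, with "confidence" (0 to 1); they miss things now and then, are a little off and sometimes report something else, mostly with a low value. They report only what shows in the picture. A call takes as long as a camera call. They do not tell look-alikes from the thing itself.
- manip.look_for(camera, name): "at" ([x, y, z] in m, in world coordinates, good to about 4 mm: the middle of the surface that is visible of it).
Readings, each from a call of its own:
- manip.current_time(): time.
- manip.current_qpos(): joint angles.
- manip.current_joint_vel(): joint speeds.
- manip.current_joint_torque(): joint torques, N m.
- manip.current_ee_pos(): TCP position.
- manip.current_tcp_rot(): TCP orientation.
- manip.current_force(): force on the tool from outside, world axes, zero at the start.
- manip.current_ft_torque(): the same for the moment, N m.
- manip.current_grip_width(): opening from 0.0 (shut) to 1.0 (fully open).
- manip.current_grip_force(): force on a finger pad.
Only numpy, scipy, OpenCV 4.12 (cv2) and the standard library are available. Lean on these libraries where they do the work, as an engineer would, in place of code of your own. Each camera call takes 0.05 s, during which the arm holds its last target. There are 200 camera calls.

## Working session

There is one attempt and no reset: what is moved stays moved. The work goes in short steps, each a Python script; the robot and the scene stay as the last script left them, time stands still between calls to the robot, and variables do not carry over. Pictures are saved under pics/ and viewed, at most 10 in all, crops included, and the job is handed in when it is done.

```bash
mkdir -p pics; ls; python3 - <<'E'
from bench import manip
import cv2,numpy as np
for c in ["scene","top"]:
    p,d=manip.grab_frame(c); cv2.imwrite(f"pics/{c}0.png",p[:,:,::-1]); np.save(f"{c}0.npy",d)
    k=manip.get_calibration(c); print(c,k["camera_matrix"].round(1).tolist(),(-k["R"].T@k["t"]).round(3))
    for n in ["stand","egg_cup","egg","salt_pot","teaspoon","pepper_mill","mug"]:
        print(n,[(np.round(r["at"],3).tolist(),round(r["confidence"],2)) for r in manip.look_for(c,n)[:3]])
print(manip.current_time())
E
```

```text
pics
scene [[378.1, 0.0, 328.8], [0.0, 378.1, 199.5], [0.0, 0.0, 1.0]] [ 0.594 -1.067  0.574]
stand [([0.538, 0.123, 0.062], 0.57), ([0.514, -0.085, 0.056], 0.56)]
egg_cup [([0.497, -0.046, 0.071], 0.49), ([0.349, -0.006, 0.016], 0.47)]
egg [([0.496, -0.045, 0.07], 0.7), ([0.492, -0.043, 0.101], 0.55)]
salt_pot [([0.42, -0.205, 0.056], 0.74)]
teaspoon [([0.496, -0.047, 0.068], 0.61), ([0.589, -0.168, 0.007], 0.46)]
pepper_mill [([0.629, -0.366, 0.072], 0.87), ([0.595, 0.336, 0.065], 0.36)]
mug [([0.596, 0.337, 0.063], 0.76)]
top [[362.7, 0.0, 316.7], [0.0, 362.7, 201.2], [0.0, 0.0, 1.0]] [3.520e-01 1.000e-03 1.098e+00]
stand [([0.519, -0.066, 0.056], 0.82), ([0.52, 0.136, 0.058], 0.75)]
egg_cup [([0.353, 0.006, 0.012], 0.9), ([0.482, -0.03, 0.069], 0.68), ([0.596, 0.363, 0.054], 0.29)]
egg [([0.491, -0.031, 0.112], 0.42)]
salt_pot [([0.413, -0.169, 0.068], 0.83)]
teaspoon [([0.603, -0.18, 0.003], 0.42)]
pepper_mill [([0.621, -0.337, 0.109], 0.82), ([0.518, -0.067, 0.061], 0.72)]
mug [([0.596, 0.364, 0.056], 0.87)]
0.8
```

View pics/top0.png

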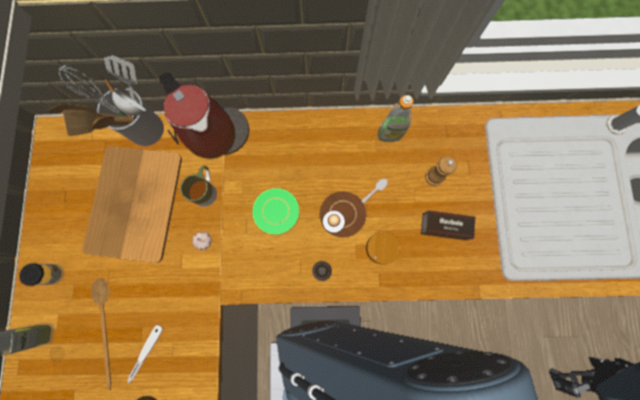

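View pics/scene0.png

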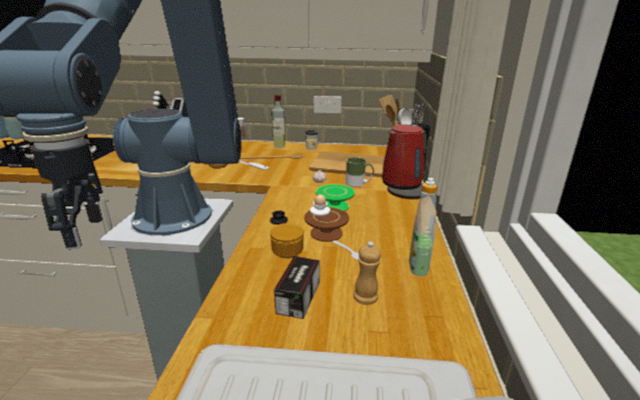

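The brown stand is at top-view pixel (343,213) and the white cup with the egg at (333,221), on its near-left edge. The green stand (275,211) and black cup (321,270) are look-alikes. I'll move over the brown stand and look from near with the wrist camera.

```bash
cat > h.py <<'E'
from bench import manip
import cv2,numpy as np
def rot(u,s=1):
    x=s*np.array([u[0],u[1],0])/np.hypot(*u[:2]); z=np.array([0,0,-1.]); return np.column_stack([x,np.cross(z,x),z])
def pix2plane(k,px,z):   # wrist fisheye pixels -> world on plane z
    K=k["camera_matrix"]; q=(np.atleast_2d(px)-K[:2,2])/[K[0,0],K[1,1]]
    th=np.linalg.norm(q,axis=1); d=np.column_stack([q*(np.sin(th)/np.maximum(th,1e-9))[:,None],np.cos(th)])@k["R"]
    c=-k["R"].T@k["t"]; return c+d*((z-c[2])/d[:,2])[:,None]
def world2pix(k,X):
    p=np.atleast_2d(X)@k["R"].T+k["t"]; r=np.linalg.norm(p[:,:2],axis=1); th=np.arctan2(r,p[:,2]); K=k["camera_matrix"]
    return p[:,:2]/r[:,None]*th[:,None]*[K[0,0],K[1,1]]+K[:2,2]
E
python3 - <<'E'
from h import *
u=(.7,-.7)
P=[.46,-.0,.27]
for s in (1,-1):
    q=manip.inverse_kinematics(P,rot(u,s)); print(s,None if q is None else np.round(q,2))
p=manip.current_ee_pos(); manip.move_l([p[0],p[1],.29])
s=1 if abs(manip.inverse_kinematics(P,rot(u,1))[5])<abs(manip.inverse_kinematics(P,rot(u,-1))[5]) else -1
manip.move_ptp(P,rot(u,s)); manip.set_gripper(.3)
k=manip.get_calibration("wrist"); p,d=manip.grab_frame("wrist"); cv2.imwrite("pics/w1.png",p[:,:,::-1]); np.save("w1.npy",d)
print(s,k["camera_matrix"],-k["R"].T@k["t"],k["R"],manip.current_time(),manip.current_grip_width())
for n in ["stand","egg_cup","egg"]:
    r=manip.look_for("wrist",n); print(n,[(np.round(a["at"],3),a["confidence"],world2pix(k,a["at"]).round()) for a in r])
E
```

```text
1 [-0.1   0.11  1.78 -0.    1.25  2.25]
-1 [-0.1   0.11  1.78 -0.    1.25 -0.89]
-1 [[309.70691629   0.         319.87157637]
 [  0.         309.70691629 204.15666744]
 [  0.           0.           1.        ]] [0.40772313 0.05354454 0.4442309 ] [[ 7.07466922e-01  7.06746434e-01 -1.80684706e-04]
 [ 6.75150572e-01 -6.75763219e-01  2.95830655e-01]
 [ 2.08955161e-01 -2.09412393e-01 -9.55240384e-01]] 4.4417 0.303558844516825
stand [(array([ 0.52 , -0.066,  0.062]), 0.62, array([[316., 237.]])), (array([0.521, 0.134, 0.063]), 0.62, array([[427., 133.]]))]
egg_cup [(array([ 0.478, -0.021,  0.068]), 0.69, array([[318., 194.]])), (array([0.354, 0.003, 0.011]), 0.56, array([[267., 110.]]))]
egg [(array([ 0.485, -0.029,  0.113]), 0.6, array([[317., 212.]]))]
```

View pics/w1.png

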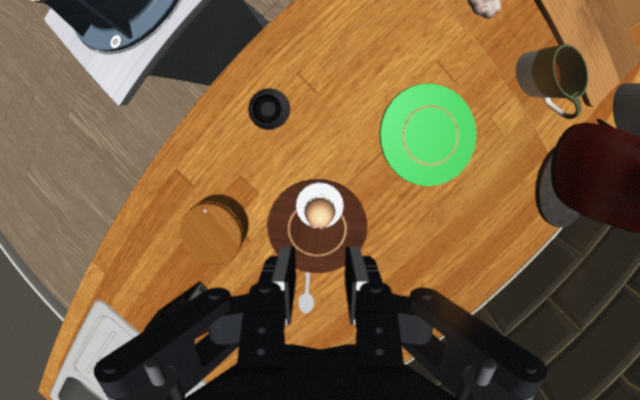

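The wrist view shows the brown stand centred at about (317,226), its ring at (317,229) and the cup at (319,205). The fingers point along the push direction. Next I'll fit circles of known radius to the stand and the foot.

```bash
cat >> h.py <<'E'
from scipy.optimize import least_squares
def fit(P,r,c0):
    return least_squares(lambda c:np.linalg.norm(P-c,axis=1)-r,c0,loss="soft_l1",f_scale=.001)
def locate(p,k,g=(.52,-.066),verbose=False):
    hsv=cv2.cvtColor(p,cv2.COLOR_RGB2HSV); yy,xx=np.mgrid[:400,:640]; px=np.column_stack([xx.ravel(),yy.ravel()])
    W=pix2plane(k,px,.06)[:,:2].reshape(400,640,2); near=np.linalg.norm(W-g,axis=2)<.085
    H,S,V=[hsv[...,i].astype(int) for i in range(3)]
    out=[]
    # white foot on the side facing the camera: edge against dark/wood
    wm=(near&(S<70)&(V>140)).astype(np.uint8)
    n,l,st,_=cv2.connectedComponentsWithStats(wm); wm=(l==1+np.argmax(st[1:,4])).astype(np.uint8)
    c=max(cv2.findContours(wm,cv2.RETR_EXTERNAL,cv2.CHAIN_APPROX_NONE)[0],key=len)[:,0]
    P=pix2plane(k,c,.0665)[:,:2]; C=P.mean(0); cam=(-k["R"].T@k["t"])[:2]; v=cam-C; v/=np.linalg.norm(v)
    f=fit(P[(P-C)@v>-.005],.030,C); cup=f.x; out.append(cup)
    # pale ring: bright pixels within dark top, radius 38.25 mm
    dist=np.linalg.norm(W-g,axis=2)
    bh=cv2.morphologyEx(hsv[...,2],cv2.MORPH_TOPHAT,np.ones((7,7),np.uint8))
    rm=(dist>.028)&(dist<.048)&(bh>25)&(S>60)&(cv2.dilate(wm,np.ones((9,9)))==0)
    R=W[rm]; f2=fit(R,.03825,np.array(g)); out.append(f2.x)
    # dark top edge
    dm=(near&(V<120)&(S>60)).astype(np.uint8); dm=cv2.morphologyEx(dm|wm,cv2.MORPH_CLOSE,np.ones((5,5)))
    c=max(cv2.findContours(dm,cv2.RETR_EXTERNAL,cv2.CHAIN_APPROX_NONE)[0],key=len)[:,0]; E=W[c[:,1],c[:,0]]
    e=np.abs(np.linalg.norm(E-g,axis=1)-.068); f3=fit(E[e<.008],.068,np.array(g)); out.append(f3.x)
    if verbose:
        print("res mm",[(len(x.fun),round(1e3*float(np.median(np.abs(x.fun))),2)) for x in (f,f2,f3)])
        im=p[:,:,::-1].copy(); t=np.linspace(0,6.28,200)
        for c,r,z,col in ((cup,.03,.0665,(255,0,0)),(f2.x,.03825,.06,(0,0,255)),(f3.x,.068,.06,(0,255,0))):
            q=world2pix(k,np.column_stack([c[0]+r*np.cos(t),c[1]+r*np.sin(t),0*t+z]))
            cv2.polylines(im,[np.round(q*16).astype(np.int32)],True,col,1,shift=4)
        q=world2pix(k,[*g,.06])[0].astype(int); q=np.clip(q,[100,75],[540,325]); im=im[q[1]-75:q[1]+75,q[0]-100:q[0]+100]
        cv2.imwrite(verbose,cv2.resize(im,(800,600),interpolation=cv2.INTER_CUBIC))
    return np.array(out)
E
python3 - <<'E'
from h import *
k=manip.get_calibration("wrist"); p,d=manip.grab_frame("wrist")
print(locate(p,k,verbose="pics/f1.png").round(4))
E
```

```text
res mm [(109, 0.73), (352, 1.19), (203, 2.35)]
[[ 0.4916 -0.0314]
 [ 0.5139 -0.0589]
 [ 0.5159 -0.0614]]
```

View pics/f1.png

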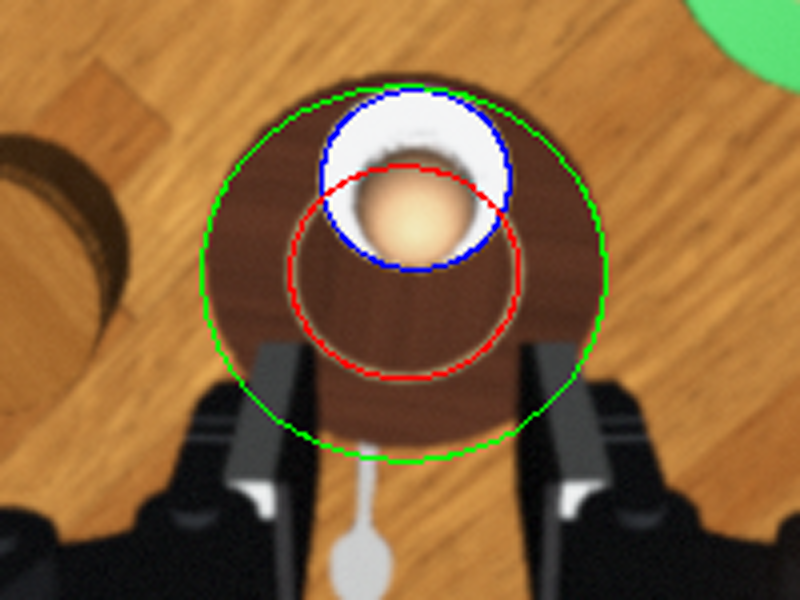

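Blue (cup foot) and red (ring) fit well. Green was pulled off by the fingers, so I'll ignore it. The cup needs a push of about 35 mm along (0.63,-0.78). I'll descend behind it and check.

```bash
python3 - <<'E'
from h import *
cup=np.array([.4916,-.0314]); st=np.array([.5139,-.0589]); u=(st-cup)/np.linalg.norm(st-cup); R=rot(u,-1)
a=cup-.056*u
manip.move_ptp([*a,.2],R); manip.move_l([*a,.064],R,max_speed=.08)
manip.dwell(.3)
k=manip.get_calibration("wrist"); p,d=manip.grab_frame("wrist"); cv2.imwrite("pics/w2.png",p[:,:,::-1])
print(manip.current_ee_pos(),manip.current_force(),manip.current_time(),locate(p,k,st).round(4)[:2])
E
```

```text
[0.45637988 0.0121094  0.06406875] [-0.24327636 -0.97308088  0.07916743] 7.225 [[ 0.5039 -0.0452]
 [ 0.5139 -0.0589]]
```

View pics/w2.png

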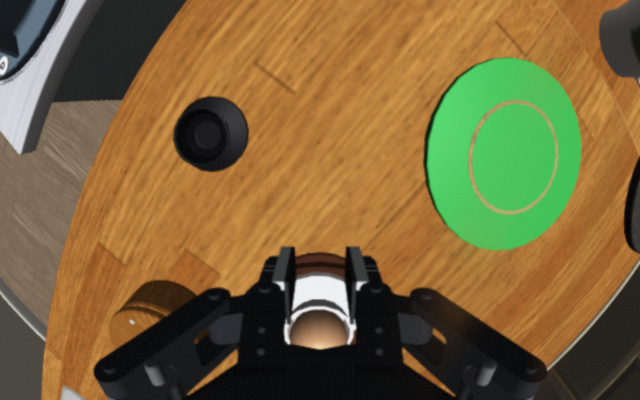

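The fingers are down beyond the stand's edge (tips near (288,250) and (352,250)), with the foot's edge seen between them at about y=270. I'll compare these with the predicted pixels.

```bash
python3 - <<'E'
from h import *
cup=np.array([.4916,-.0314]); st=np.array([.5139,-.0589]); u=(st-cup)/np.linalg.norm(st-cup)
k=manip.get_calibration("wrist"); t=manip.current_ee_pos()
print("cam",-k["R"].T@k["t"]-t)
for n,X in dict(tcp=t,stand_edge=[*(st-.068*u),.06],foot=[*(cup-.03*u),.0625],foot_l=[*(cup-.03*u),.068],eggtop=[*cup,.117],front=t+[*(.011*u),0]).items(): print(n,world2pix(k,X).round(1))
p=cv2.imread("pics/w2.png")[215:365,220:420]; cv2.imwrite("pics/w2c.png",cv2.resize(p,(800,600),interpolation=cv2.INTER_CUBIC))
E
```

```text
cam [-0.04648801  0.05878851  0.17422014]
tcp [[318.4 236.9]]
stand_edge [[318.5 267.2]]
foot [[318.5 272.5]]
foot_l [[318.4 276.8]]
eggtop [[318.2 366.2]]
front [[318.5 253. ]]
```

View pics/w2c.png

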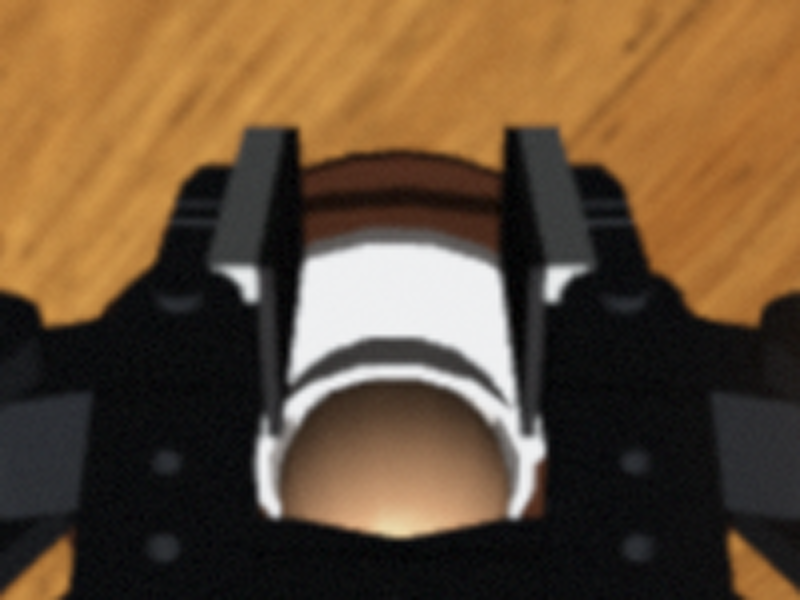

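```bash
python3 - <<'E'
from h import *
k=manip.get_calibration("wrist"); p,d=manip.grab_frame("wrist"); t=manip.current_ee_pos(); R=manip.current_tcp_rot()
K=k["camera_matrix"]; yy,xx=np.mgrid[:400,:640]; q=np.dstack([xx-K[0,2],yy-K[1,2]])/K[0,0]; th=np.linalg.norm(q,axis=2)
ray=np.dstack([q*(np.tan(th)/np.maximum(th,1e-9))[...,None],np.ones_like(th)])
W=((ray*d[...,None])-k["t"])@k["R"]; T=(W-t)@R*1000
for y in range(244,300,4): print(y,[(T[y,x].round().astype(int).tolist()) for x in (286,289,292,318,348,351,356)])
m=(d>0)&(np.abs(T[...,0])<60)&(np.abs(T[...,1])<40)&(W[...,2]<.3)
f=m&(np.abs(T[...,1])>8)&(yy<290)&(yy>240)&(T[...,2]<-3)&(T[...,2]>-60); print("finger x,y,z max",T[f].max(0),T[f].min(0))
E
```

```text
244 [[-35, -28, 65], [-34, -25, 64], [-35, -23, 65], [-34, -1, 64], [-35, 25, 65], [-34, 27, 64], [-34, 32, 64]]
248 [[10, -16, -38], [11, -14, -38], [10, -13, -38], [-37, -1, 62], [11, 15, -38], [10, 16, -38], [10, 19, -38]]
252 [[10, -15, -42], [10, -14, -42], [10, -12, -42], [-42, -1, 65], [10, 14, -42], [10, 16, -42], [10, 18, -42]]
256 [[11, -15, -47], [10, -13, -47], [11, -12, -47], [-42, -1, 57], [11, 14, -47], [10, 15, -46], [11, 17, -48]]
260 [[10, -14, -50], [10, -13, -51], [10, -12, -50], [-46, -1, 58], [10, 14, -50], [10, 15, -50], [11, 17, -51]]
264 [[10, -14, -54], [10, -13, -55], [8, -12, -50], [-23, 0, 9], [8, 14, -50], [10, 15, -54], [11, 17, -55]]
268 [[11, -13, -59], [11, -12, -60], [6, -12, -50], [-24, 0, 4], [6, 14, -50], [10, 14, -58], [11, 16, -58]]
272 [[10, -13, -61], [10, -12, -61], [4, -12, -51], [-26, 0, 2], [4, 14, -50], [10, 14, -60], [10, 16, -62]]
276 [[11, -13, -66], [8, -12, -61], [3, -12, -52], [-26, 0, -3], [3, 14, -52], [11, 14, -65], [11, 16, -66]]
280 [[10, -13, -67], [6, -12, -62], [0, -12, -51], [-28, 0, -5], [1, 14, -53], [9, 14, -66], [11, 15, -68]]
284 [[9, -13, -69], [8, -12, -68], [-1, -12, -52], [-31, 0, -4], [-1, 14, -52], [7, 14, -66], [9, 15, -69]]
288 [[8, -13, -70], [6, -12, -67], [-3, -12, -53], [-34, 0, -5], [-2, 14, -54], [6, 14, -67], [8, 15, -70]]
292 [[6, -13, -70], [5, -12, -68], [-4, -12, -54], [-36, 0, -6], [-5, 14, -53], [4, 14, -67], [5, 16, -69]]
296 [[3, -13, -69], [2, -12, -67], [-7, -12, -54], [-39, 0, -7], [-7, 14, -54], [3, 14, -68], [4, 15, -70]]
finger x,y,z max [11.33357605 27.56202117 -3.07042122] [-35.47233819 -25.95925123 -59.99693752]
```

The wrist depth puts the visible finger ends 38 mm above the nominal TCP. I'll check that with the scene camera before pushing.

```bash
python3 - <<'E'
from h import *
k=manip.get_calibration("scene"); p,d=manip.grab_frame("scene"); t=manip.current_ee_pos(); R=manip.current_tcp_rot()
K=k["camera_matrix"]; yy,xx=np.mgrid[:400,:640]; ray=np.dstack([(xx-K[0,2])/K[0,0],(yy-K[1,2])/K[1,1],np.ones(xx.shape)])
W=(ray*d[...,None]-k["t"])@k["R"]; T=(W-t)@R*1000
V=p.max(2); m=(d>0)&(np.abs(T[...,0])<20)&(np.abs(T[...,1])<40)&(T[...,2]>-90)&(T[...,2]<30)
for z in range(-90,30,8):
    s=m&(T[...,2]>=z)&(T[...,2]<z+8)
    print(z,s.sum(), T[s].mean(0).round() if s.any() else "", p[s].mean(0).round() if s.any() else "")
q=k["R"]@t+k["t"]; q=(K@q)[:2]/q[2]; print("tcp px",q); x,y=q.round().astype(int)
c=p[y-50:y+25,x-50:x+50,::-1]; cv2.imwrite("pics/s2.png",cv2.resize(c,(800,600),interpolation=cv2.INTER_CUBIC))
E
```

```text
-90 57 [ -4.  -1. -86.] [47. 43. 39.]
-82 45 [ -7.   4. -78.] [55. 49. 41.]
-74 27 [ -4.  -0. -69.] [78. 67. 55.]
-66 34 [ -3.  -2. -62.] [77. 66. 54.]
-58 34 [ -4.  -2. -54.] [77. 69. 55.]
-50 32 [ -3.  -4. -46.] [80. 71. 54.]
-42 24 [ -5.   4. -39.] [88. 82. 59.]
-34 6 [ -0.  -1. -33.] [146. 108.  57.]
-26 0  
-18 0  
-10 0  
-2 0  
6 0  
14 0  
22 0  
tcp px [310.17248548 203.75723581]
```

View pics/s2.png

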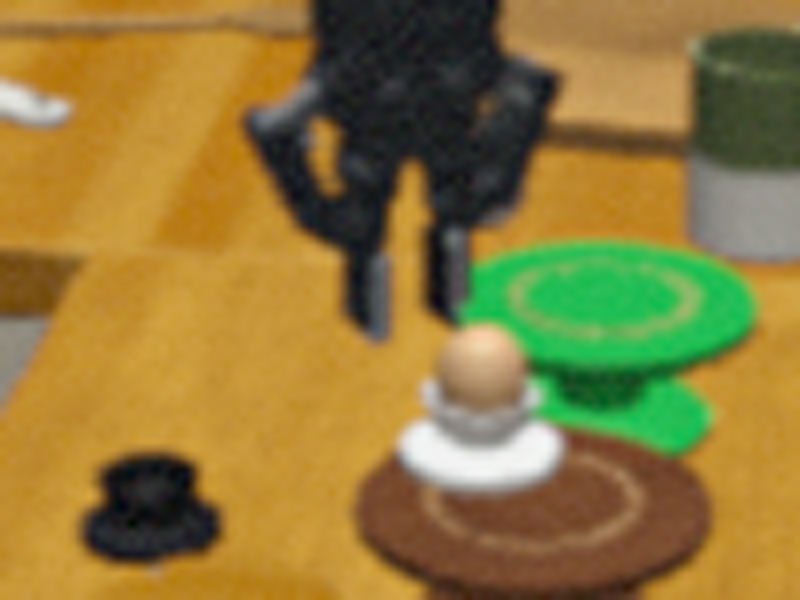

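The finger ends really are about 37 mm above the reported TCP: in the scene crop the tips are at (375,335), well above the worktop and level with the egg. I'll measure the offset finely, lower by that amount, and recheck.

```bash
cat >> h.py <<'E'
def cloudT(k,d,t,R):
    K=k["camera_matrix"]; yy,xx=np.mgrid[:400,:640]; q=np.dstack([xx-K[0,2],yy-K[1,2]])/K[0,0]; th=np.linalg.norm(q,axis=2)
    ray=np.dstack([q*(np.tan(th)/np.maximum(th,1e-9))[...,None],np.ones_like(th)])
    W=((ray*d[...,None])-k["t"])@k["R"]; return W,(W-t)@R*1000
def tipz():
    v=[]
    for _ in range(3):
        k=manip.get_calibration("wrist"); t=manip.current_ee_pos(); R=manip.current_tcp_rot(); p,d=manip.grab_frame("wrist"); W,T=cloudT(k,d,t,R)
        for x in list(range(284,293))+list(range(347,358)):
            c=T[235:265,x]; c=c[(abs(c[:,0]-10.5)<2.5)&(c[:,2]<-15)]
            if len(c)>4: f=np.polyfit(np.arange(len(c)),c[:,2],1); v.append(f[1]-.5*f[0])
    return np.median(v),np.std(v),len(v)
E
python3 - <<'E'
from h import *
o=tipz(); print(o)
off=-o[0]/1000; t=manip.current_ee_pos(); print(t)
if .03<off<.042:
    manip.move_l([t[0],t[1],.0645-off],max_speed=.05); manip.dwell(.3)
    print(manip.current_ee_pos(),manip.current_force(),manip.current_time(),tipz())
    for c in ("wrist","scene"):
        p,d=manip.grab_frame(c)
        if c=="wrist": p=p[190:340,220:420]
        else: p=p[155:230,260:360]
        cv2.imwrite(f"pics/{c}3.png",cv2.resize(p[:,:,::-1],(400,300),interpolation=cv2.INTER_CUBIC))
    cv2.imwrite("pics/b3.png",np.hstack([cv2.imread("pics/wrist3.png"),cv2.imread("pics/scene3.png")]))
E
```

```text
(np.float64(-36.821619720006865), np.float64(0.4408857430123444), 60)
[0.45632566 0.01210275 0.06400653]
[0.45644772 0.01208252 0.02785668] [-0.09474245 -0.34331096 -0.1004134 ] 8.65 (np.float64(-36.88402255525283), np.float64(0.4161074959219059), 60)
```

View pics/b3.png

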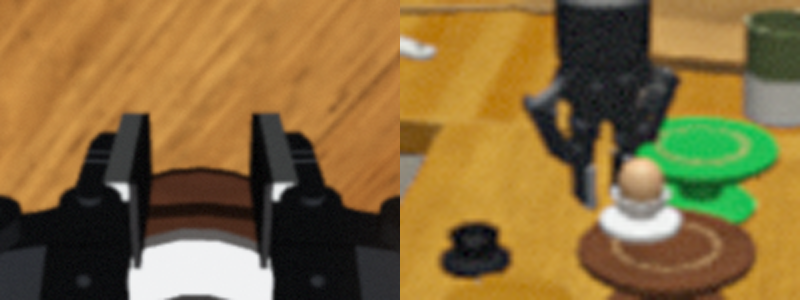

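The tips are now at foot height (left at wrist crop y≈115, right at scene (588,205)), with clear air to the foot. I'll push in small, force-guarded steps.

```bash
cat >> h.py <<'E'
def push(dist,u,step=.004,lim=5,speed=.025):
    t0=manip.current_ee_pos(); f0=manip.current_force(); z=t0[2]; L=[]
    for s in np.arange(step,dist+1e-6,step):
        manip.move_l([t0[0]+u[0]*s,t0[1]+u[1]*s,z],max_speed=speed)
        f=manip.current_force()-f0; L.append((round(s*1e3),f.round(1).tolist()))
        if np.linalg.norm(f)>lim: print("STOP"); break
    print(L)
E
python3 - <<'E'
from h import *
cup=np.array([.4916,-.0314]); st=np.array([.5139,-.0589]); u=(st-cup)/np.linalg.norm(st-cup)
push(.036,u)
print(manip.current_ee_pos(),manip.current_time())
k=manip.get_calibration("wrist"); t=manip.current_ee_pos(); R=manip.current_tcp_rot(); p,d=manip.grab_frame("wrist"); W,T=cloudT(k,d,t,R)
for y in range(230,300,6): print(y,T[y,318].round().astype(int),W[y,318].round(3),p[y,318])
E
```

```text
STOP
[(4, [0.9, -0.6, -0.1]), (8, [1.3, -1.5, 0.3]), (12, [0.4, -1.2, -0.9]), (16, [1.8, -1.0, -0.3]), (20, [-1.8, 1.4, 4.8])]
[ 0.46879719 -0.00345945  0.02776918] 10.4417
230 [-7  0 29] [ 0.473 -0.009 -0.001] [185 126  61]
236 [-11   0  28] [ 0.476 -0.012 -0.   ] [194 135  65]
242 [-16   0  29] [ 0.479 -0.017 -0.001] [179 121  57]
248 [-20   0  27] [ 0.481 -0.019  0.001] [176 118  55]
254 [-22   0  22] [ 0.483 -0.021  0.006] [84 48 32]
260 [-26   0  20] [ 0.485 -0.024  0.008] [56 31 22]
266 [ -3   0 -31] [ 0.471 -0.006  0.059] [47 26 16]
272 [ -7   0 -32] [ 0.473 -0.009  0.059] [75 43 29]
278 [-10   0 -32] [ 0.475 -0.011  0.06 ] [88 72 65]
284 [ -9   0 -40] [ 0.474 -0.01   0.068] [216 217 219]
290 [-13   0 -40] [ 0.477 -0.013  0.068] [242 243 244]
296 [-16   0 -41] [ 0.479 -0.016  0.069] [242 242 243]
```

```bash
python3 - <<'E'
from h import *
for _ in range(5): manip.dwell(.1); print(manip.current_force().round(2),end=' ')
t=manip.current_ee_pos(); 
for dz in (.001,.002,.003):
    manip.move_l([t[0],t[1],t[2]+dz],max_speed=.01); manip.dwell(.15); print(dz,manip.current_force().round(2),manip.current_ee_pos()[2].round(4))
p,d=manip.grab_frame("wrist"); a=p[200:350,220:420]; p,d=manip.grab_frame("scene"); b=p[155:230,260:360]
cv2.imwrite("pics/b4.png",np.hstack([cv2.resize(x[:,:,::-1],(400,300),interpolation=cv2.INTER_CUBIC) for x in (a,b)])); print(manip.current_time())
E
```

```text
[-2.81  1.22  3.99] [-3.77  1.38  5.92] [-2.52  1.23  5.54] [-3.08  1.21  6.65] [-2.9   1.26  5.9 ] 0.001 [-0.73  1.69 -0.09] 0.0287
0.002 [-0.39  0.82 -0.24] 0.0298
0.003 [ 0.04 -0.33 -0.05] 0.0308
12.3
```

View pics/b4.png

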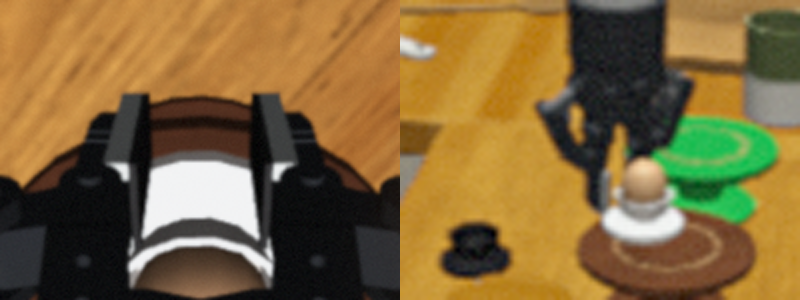

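Something bears upwards on the tips. I'll back off clear of the foot and touch the disc lightly to get the exact tip height.

```bash
python3 - <<'E'
from h import *
cup=np.array([.4916,-.0314]); st=np.array([.5139,-.0589]); u=(st-cup)/np.linalg.norm(st-cup)
t=manip.current_ee_pos(); a=t[:2]-.0045*u
manip.move_l([*a,t[2]],max_speed=.03); manip.dwell(.2); f0=np.mean([manip.current_force() for _ in range(3)],0)
z=.0288; L=[]
manip.move_l([*a,z],max_speed=.03)
while z>.0215:
    z-=.0006; manip.move_l([*a,z],max_speed=.02); manip.dwell(.05); f=manip.current_force()-f0; L.append((round(z,4),f.round(1).tolist()))
    if f[2]>2: break
print(L,manip.current_ee_pos(),manip.current_time())
E
```

```text
[(0.0282, [-0.7, -0.9, -0.6]), (0.0276, [-0.8, -1.5, -0.6]), (0.027, [0.4, -0.1, -0.9]), (0.0264, [-1.1, -1.1, -0.2]), (0.0258, [-1.2, -1.9, -0.1]), (0.0252, [-1.2, -0.5, 2.0]), (0.0246, [-2.1, 0.3, 7.9])] [4.66142722e-01 6.78975836e-05 2.49503038e-02] 15.15
```

The disc contact (TCP z .0253 with a 3.5 mm overlap, .0278 with 8 mm) together with the back edge at −36.8 mm fits rounded fingertips scraping the disc. I'll ride at TCP z 0.0293, clear of the disc and still on the foot's wall, and push.

```bash
python3 - <<'E'
from h import *
cup=np.array([.4916,-.0314]); st=np.array([.5139,-.0589]); u=(st-cup)/np.linalg.norm(st-cup)
t=manip.current_ee_pos(); manip.move_l([t[0],t[1],.0293],max_speed=.03); manip.dwell(.2)
push(.016,u,lim=4.5)
k=manip.get_calibration("wrist"); t=manip.current_ee_pos(); R=manip.current_tcp_rot(); p,d=manip.grab_frame("wrist"); W,T=cloudT(k,d,t,R)
print(t,manip.current_time())
for y in range(262,306,5): print(y,T[y,318].round(1),W[y,318].round(4),p[y,318])
E
```

```text
[(4, [-0.6, 0.4, -0.6]), (8, [-0.2, -1.0, -0.4]), (12, [0.2, 0.6, -1.3]), (16, [-0.2, 0.1, -0.5])]
[ 0.47629049 -0.01250824  0.02917443] 16.9417
262 [ -1.1  -0.1 -30.6] [ 0.4769 -0.0134  0.0598] [84 47 30]
267 [ -4.5  -0.1 -30. ] [ 0.4791 -0.0161  0.0591] [81 45 28]
272 [ -7.   -0.1 -31. ] [ 0.4806 -0.018   0.0602] [87 50 34]
277 [-10.1  -0.1 -31. ] [ 0.4825 -0.0204  0.0602] [94 75 68]
282 [ -8.9  -0.1 -38. ] [ 0.4819 -0.0195  0.0672] [168 167 166]
287 [-11.2  -0.1 -39.2] [ 0.4833 -0.0213  0.0684] [243 244 245]
292 [-13.7  -0.1 -40.2] [ 0.4849 -0.0232  0.0693] [243 244 245]
297 [-16.9  -0.1 -40. ] [ 0.4869 -0.0257  0.0692] [244 244 245]
302 [-19.   -0.1 -41.7] [ 0.4882 -0.0273  0.0709] [244 244 245]
```

The foot's edge keeps a constant 9–10 mm ahead of the TCP, so the cup is sliding with the fingers; about 20 mm remain. I'll push 17 more, back off, rise and measure.

```bash
cat > view.py <<'E'
from h import *
def retreat_look(u,name,st=(.5139,-.0589)):
    t=manip.current_ee_pos(); manip.move_l([t[0]-.03*u[0],t[1]-.03*u[1],t[2]],max_speed=.06)
    manip.move_l([t[0]-.06*u[0],t[1]-.06*u[1],.25],max_speed=.15); manip.dwell(.2)
    k=manip.get_calibration("wrist"); p,d=manip.grab_frame("wrist"); o=locate(p,k,st,verbose=name)
    print(o[:2].round(4),"offset mm",((o[0]-o[1])*1e3).round(1),manip.current_time())
E
python3 - <<'E'
from view import *
cup=np.array([.4916,-.0314]); st=np.array([.5139,-.0589]); t=manip.current_ee_pos(); u=(st-cup)/np.linalg.norm(st-cup)
push(.017,u,step=.00425,lim=4.5); print(manip.current_ee_pos())
retreat_look(u,"pics/f5.png")
E
```

```text
[(4, [-0.2, -0.0, 0.1]), (8, [-0.2, 0.9, -0.1]), (13, [-0.6, 0.1, -0.1]), (17, [0.6, 0.7, 0.8])]
[ 0.48715463 -0.02583494  0.02920571]
res mm [(97, 0.6), (165, 0.81), (294, 1.5)]
[[ 0.5124 -0.0559]
 [ 0.5131 -0.0579]] offset mm [-0.7  2. ] 20.75
```

View pics/f5.png

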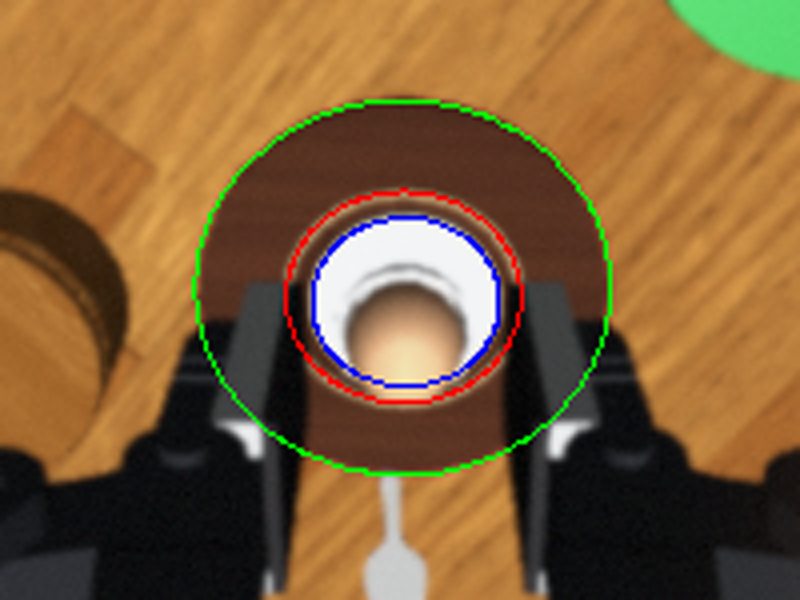

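The foot (blue) lies wholly inside the pale ring (red), about 2 mm off centre. The egg is upright and the hand is clear.

```bash
python3 -c "
from bench import manip
print(manip.sign_off())"
```

```text
the job is handed in; nothing more can be done
None
```

I pushed the egg cup to the middle of the stand and handed the job in: its foot is wholly inside the ring, about 2 mm off centre, with the egg upright and the hand clear; no verdict came back.

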